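# Lock a controller module into its test jig and switch on the bench power

### The job

Get the controller module ready for its bench test: with the fingertips push it along the jig's rails until it is fully home against the end stop, then push the jig's clamp lever over so that it snaps down onto the module, and last flip the long toggle lever of the power box over to its other side. Only push and touch: do not lift the module, leave the short toggle lever as it is, and leave the other things on the desk where they stand.

Things in the scene. Friction and masses are not known exactly. Their poses are not given: they have to be found in the camera images.
- jig: Test jig fixed to the desk: aluminium plate 200 x 150 x 12 mm. Origin: centre of its underside; x along the rails to the end stop, z up. On the plate two rails 10 mm high from x = -15 to 85 mm, inner faces at y = +-31.5 mm; end stop 16 mm high, face at x = 85 mm. Steel cheeks, top at z = 54 mm, at x = 48 to 82, y = 47 to 69 mm carry the clamp lever.
- module: Loose controller module, dark metal housing 110 x 60 x 20 mm, 0.2 to 0.35 kg, black fins (56 x 44 x 10 mm) on top. Origin: centre of its underside, x along its length. Lies on the jig plate between the rails, 35 to 60 mm short of the stop, x axes parallel. Home: its origin at x = 30 mm in the jig's frame. Its near end (x = -55 mm) always sticks out of the rails.
- clamp (a joint): Clamp lever, V-shaped: a black handle 14 mm thick ending in a heavy steel ball, and a steel arm with a rubber pad. 0 = open: handle leans 0.6 rad from vertical to the jig's +y, arm up. About 1.2 = shut: handle leans 0.6 rad to -y, pad on the module. The ball's weight drives it away from 0.6 (upright) to the nearer end: about 2 N on the ball moves it; past upright it snaps shut by itself.
- clamp_tip (a point): Centre of the steel ball (40 mm) on the clamp lever, 95 mm from the pivot, which lies along the jig's x at (65, 58, 44) mm in the jig's frame. Open, the ball's centre is at (65, 112, 122) mm in the jig's frame, upright at (65, 58, 139), shut at (65, 4, 122).
- powerbox: Grey bench power box fixed to the desk, 90 x 150 x 50 mm (x, y, z), aluminium top with two steel toggle levers in a row along its y axis: the long one at y = +40 mm, the short one at y = -40 mm. Origin: centre of its underside, z up; its -x side faces roughly the robot.
- mainswitch (a joint): Long toggle lever: 46 mm from pivot to end, 8 mm thick, 12 mm ball end; pivot along the box's y at (0, 40, 52) mm in the box's frame. 0 = off: leans 0.4 rad to the box's -x; 0.8 = on: leans 0.4 rad to +x. A spring drives it away from 0.4 (upright) to the nearer end; about 2 N at its end moves it off.
- mainswitch_tip (a point): Very end of the long toggle lever; off it is at (-18, 40, 94) mm in the box's frame, upright at (0, 40, 98), on at (18, 40, 94).
- auxswitch (a joint): Angle of the short toggle lever (24 mm long, pivot at (0, -40, 52) mm in the box's frame); 0 = leaning to -x, 0.8 = to +x. It stays at 0.
- pliers: Bystander: small pliers with blue handles, 130 mm long, lying flat near the robot. Origin at the middle of the underside.
- heatsink: Bystander: black finned heatsink, 40 x 40 x 28 mm. Origin under its centre.
- mug: Bystander: white mug, 80 mm across, 95 mm high, at the robot's left. Origin under its centre.
- carton: Bystander: cardboard box 75 x 110 x 40 mm at the robot's right. Origin under its centre.
- jar: Bystander: small white jar with a black cap, 38 mm across, 45 mm high. Origin under its centre.
Mind the look-alikes: they are no part of the job. Leave any pink, purple or turquoise look-alike of the module alone.

How it is judged:
By the outcome, as a careful person would: the job done as asked, in the order asked, and still so for the second after the job is handed in, with the robot touching nothing.
It also fails if it takes over 58 s, if anything falls off the work surface, if the arm or the gripper's body presses on something with over 40 N, if the wrist force passes 120 N, or if a joint passes its speed limit or range.

### The arm

A 6-joint arm with a two-finger parallel gripper is mounted at the origin on the work surface. World frame = base frame: x ahead of the robot, y to its left, z up, the work surface at z = 0. Lengths are in m, angles in rad, forces in N, time in s.
With the tool pointing down it reaches from about 0.275 to 0.875 m from the base axis. Payload 12.5 kg.
Tool frame: the origin (TCP) lies at the very end of the fingers, on their centre line; the grasp point (between the pads) lies 19 mm behind it; x points along the fingers, y is the direction in which the jaws open and shut, and the axes are right-handed (so a half turn about x gives the same grasp; the last joint's range is limited). The gripper opens to 85 mm and grips with 20 to 120 N. Pads are 22 mm wide; open, the fingers measure 114 mm over their backs; the gripper's body (76 mm by 85 mm) begins 54 mm behind the grasp point. The pads swing forward as they close: fully open they stand 13 mm farther back than shut.
Start: joints at [1.179, 0.351, 1.652, -0, 1.139, -0.085], TCP at [0.166, 0.524, 0.231] pointing down, gripper open.
Joint ranges: [-2.75, 2.75], [-0.79, 2.1], [0.01, 2.65], [-1.57, 4.71], [0.07, 3.14], [-2.87, 2.87]. Speed limits (rad/s): [2.22, 2.22, 2.79, 3.14, 3.14, 3.14].

### API

Orientations are given as a 3x3 rotation matrix whose columns are the frame's x, y, z axes.
In Python, from bench import manip gives the robot as it stands. Calls block until the motion is done:
- manip.move_ptp(position, orientation): joint-space move of the TCP to a pose.
- manip.move_l(position, attitude=None, max_speed=0.15): straight line of the TCP; attitude=None keeps the orientation; max_speed is the mean speed in m/s.
- manip.move_j(angles): joint-space move.
- manip.set_gripper(opening, effort=None): opening from 0.0 (shut) to 1.0 (fully open); effort is the grip in N (None keeps the last); returns when the fingers have stopped.
- manip.dwell(seconds).
- manip.inverse_kinematics(position, orientation): joint angles nearest the present ones, or None.
- manip.grab_frame(name): name is "side" or "top" or "wrist"; returns (picture, depth): 400x640x3 uint8, red, green, blue; 400x640 float32, m along the optical axis (not along the pixel's ray), 0 where there is no reading.
- manip.get_calibration(name): a dict with "camera_matrix" (3x3 intrinsics, pixels), "R" (3x3) and "t" (3): a world point X has camera coordinates R X + t. Camera axes: x right, y down, z forward; pixel columns grow to the right and rows downward; lengths in m; the calibration is good to about 2 mm. A picture is of the moment at which its call begins: read the wrist's pose just before it. get_calibration takes no time and is no camera call; for the wrist camera it gives the pose at the moment of the call.
A pose or a line that the arm cannot do raises manip.Unreachable and nothing moves.
- manip.sign_off(): hands the job in, once; it reports no verdict.
Trained networks look in the newest picture that a camera, given by its name, has taken for a name from the list of things; names that differ only in an ending like _2 or _b are one class to them, and where a whole thing is asked for, a point or a joint stands for the part that bears it (a point fixed in the world has none). Each returns a list of dicts, best first, with "confidence" (0 to 1); they miss things now and then, are a little off and sometimes report something else, mostly with a low value. They report only what shows in the picture. A call takes as long as a camera call. They do not tell look-alikes from the thing itself.
- manip.look_for(camera, name): "at" ([x, y, z] in m, in world coordinates, good to about 4 mm: the middle of the surface that is visible of it).
Readings, each from a call of its own:
- manip.current_time(): time.
- manip.current_qpos(): joint angles.
- manip.current_joint_vel(): joint speeds.
- manip.current_joint_torque(): joint torques, N m.
- manip.current_ee_pos(): TCP position.
- manip.current_tcp_rot(): TCP orientation.
- manip.current_force(): force on the tool from outside, world axes, zero at the start.
- manip.current_ft_torque(): the same for the moment, N m.
- manip.current_grip_width(): opening from 0.0 (shut) to 1.0 (fully open).
Only numpy, scipy, OpenCV 4.12 (cv2) and the standard library are available. Lean on these libraries where they do the work, as an engineer would, in place of code of your own. Each camera call takes 0.05 s, during which the arm holds its last target.

## Working session

There is one attempt and no reset: what is moved stays moved. The work goes in short steps, each a Python script; the robot and the scene stay as the last script left them, time stands still between calls to the robot, and variables do not carry over. Pictures are saved under pics/ and viewed, and the job is handed in when it is done.

```bash
mkdir -p pics; ls; cat > h.py <<'E'
import numpy as np, cv2
from bench import manip
def snap(cam,fn):
    K=manip.get_calibration(cam); p,d=manip.grab_frame(cam)
    cv2.imwrite('pics/'+fn+'.png',p[:,:,::-1]); np.savez('pics/'+fn+'.npz',p=p,d=d,K=K['camera_matrix'],R=K['R'],t=K['t'])
    return p,d,K
def w(fn,u,v,z=None):
    a=np.load('pics/'+fn+'.npz'); d=a['d'][int(v),int(u)]
    r=np.linalg.inv(a['K'])@np.array([u,v,1.0])
    if z is None: return a['R'].T@(r*d-a['t'])
    o=-a['R'].T@a['t']; q=a['R'].T@r
    return o+q*(z-o[2])/q[2]
def proj(fn,X):
    a=np.load('pics/'+fn+'.npz'); c=a['R']@np.asarray(X)+a['t']; c=a['K']@c; return c[:2]/c[2]
E
python3 - <<'E'
from h import *
for c in ['side','top','wrist']: snap(c,c+'0')
for n in ['jig','module','clamp_tip','clamp','powerbox','mainswitch_tip','mainswitch','auxswitch']:
    for c in ['top','side']:
        print(n,c,[(np.round(r['at'],3).tolist(),round(r['confidence'],2)) for r in manip.look_for(c,n)][:4])
print(manip.current_time())
E
```

```text
pics
jig top [([0.473, -0.244, 0.011], 0.61)]
jig side [([0.479, -0.204, 0.011], 0.9)]
module top [([0.646, -0.094, 0.02], 0.97), ([0.687, -0.25, 0.019], 0.95), ([0.266, -0.295, 0.024], 0.92), ([0.457, -0.252, 0.029], 0.66)]
module side [([0.462, -0.24, 0.032], 0.84), ([0.684, -0.239, 0.019], 0.76), ([0.274, -0.275, 0.02], 0.74), ([0.65, -0.08, 0.023], 0.59)]
clamp_tip top []
clamp_tip side [([0.536, -0.133, 0.133], 0.71), ([0.403, -0.5, 0.043], 0.38)]
clamp top [([0.539, -0.157, 0.13], 0.44)]
clamp side [([0.534, -0.133, 0.129], 0.71)]
powerbox top [([0.48, 0.247, 0.05], 0.81)]
powerbox side [([0.488, 0.276, 0.05], 0.91), ([0.482, -0.202, 0.012], 0.39), ([0.401, -0.502, 0.041], 0.26)]
mainswitch_tip top [([0.458, -0.251, 0.032], 0.49)]
mainswitch_tip side [([0.478, 0.289, 0.078], 0.48)]
mainswitch top []
mainswitch side []
auxswitch top [([0.473, -0.241, 0.012], 0.46)]
auxswitch side [([0.495, 0.02, 0.033], 0.38)]
0.95
```

View pics/top0.png

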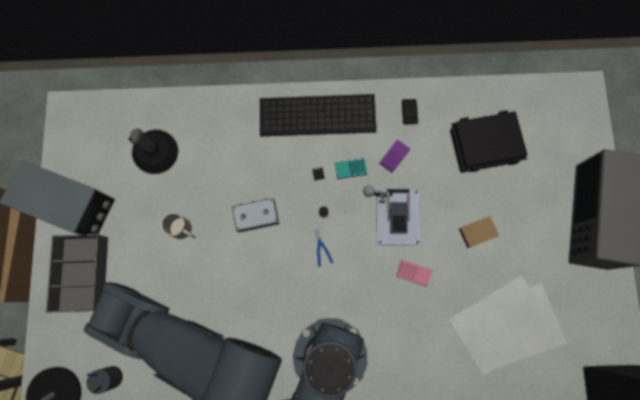

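View pics/side0.png

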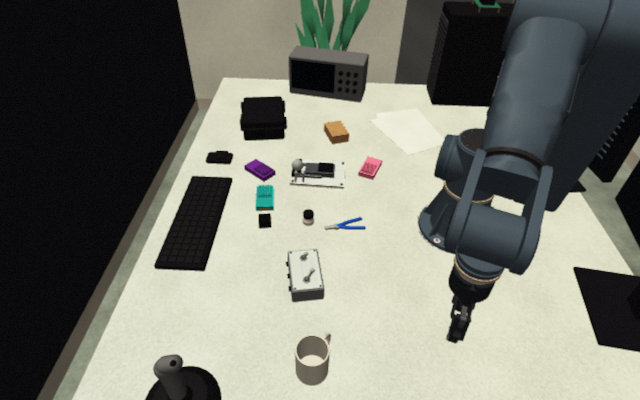

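The top view shows the jig at (398,218), with the clamp ball at about (369,191) and the dark module on it. The look-alikes are turquoise (351,168), purple (395,155) and pink (414,273). The power box is at (255,214). The module I want is the dark one between the rails. I'll use the wrist camera for a closer look.

```bash
python3 - <<'E'
from h import *
R=manip.current_tcp_rot(); print(R.round(3)); 
K=manip.get_calibration('wrist'); print(K['R'].T.round(3),(-K['R'].T@K['t']).round(3),manip.current_ee_pos(), K['camera_matrix'].round(1))
Rd=np.array([[0,0,1.],[0,1,0],[-1,0,0]])
for Rr in (Rd, np.array([[0,0,-1.],[0,-1,0],[-1,0,0]])):
  for p in ([0.40,-0.2,0.40],[0.45,-0.22,0.4],[0.4,0.24,0.35]):
    print(p,manip.inverse_kinematics(p,Rr))
E
```

```text
[[-0.     0.302  0.953]
 [-0.     0.953 -0.302]
 [-1.    -0.    -0.   ]]
[[ 0.301  0.904  0.304]
 [ 0.954 -0.286 -0.095]
 [ 0.001  0.318 -0.948]] [0.088 0.549 0.374] [0.16607074 0.5243039  0.23128096] [[334.6   0.  322.2]
 [  0.  334.6 198.9]
 [  0.    0.    1. ]]
[0.4, -0.2, 0.4] [-5.67813041e-01  2.58910623e-02  1.63734024e+00 -4.44089210e-16
  1.47836135e+00 -2.13860937e+00]
[0.45, -0.22, 0.4] [-5.47686184e-01  1.35400578e-01  1.51789758e+00 -4.44089210e-16
  1.48829449e+00 -2.11848251e+00]
[0.4, 0.24, 0.35] [ 4.40570116e-01  9.01118432e-02  1.68604939e+00 -4.44089210e-16
  1.36543142e+00 -1.13022621e+00]
[0.4, -0.2, 0.4] [-5.67813041e-01  2.58910623e-02  1.63734024e+00 -4.44089210e-16
  1.47836135e+00  1.00298329e+00]
[0.45, -0.22, 0.4] [-5.47686184e-01  1.35400578e-01  1.51789758e+00 -4.44089210e-16
  1.48829449e+00  1.02311014e+00]
[0.4, 0.24, 0.35] [ 4.40570116e-01  9.01118432e-02  1.68604939e+00 -4.44089210e-16
  1.36543142e+00  2.01136644e+00]
```

View pics/wrist0.png

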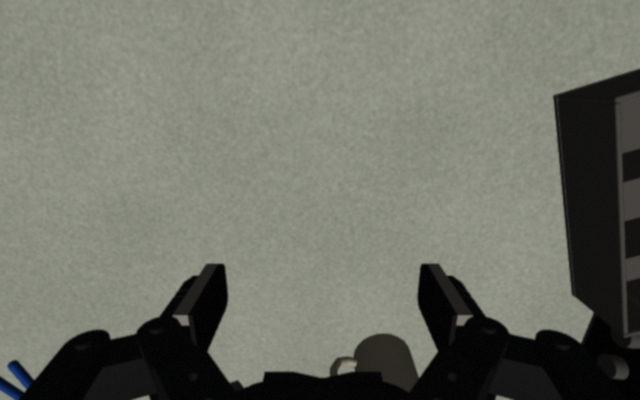

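```bash
python3 - <<'E'
from h import *
Rd=np.array([[0,0,1.],[0,1,0],[-1,0,0]])
manip.move_ptp([0.37,0.24,0.25],Rd); snap('wrist','wbox')
for n in ['powerbox','mainswitch_tip','auxswitch']:print(n,[(np.round(r['at'],3).tolist(),round(r['confidence'],2)) for r in manip.look_for('wrist',n)][:4])
manip.set_gripper(0.0,40)
manip.move_ptp([0.37,-0.21,0.27],Rd); snap('wrist','wjig')
for n in ['jig','module','clamp_tip']:print(n,[(np.round(r['at'],3).tolist(),round(r['confidence'],2)) for r in manip.look_for('wrist',n)][:4])
print(manip.current_time())
E
```

```text
powerbox [([0.477, 0.243, 0.048], 0.96), ([0.546, -0.182, 0.012], 0.62)]
mainswitch_tip []
auxswitch [([0.485, 0.209, 0.072], 0.55)]
jig [([0.427, -0.28, 0.012], 0.57)]
module [([0.27, -0.296, 0.021], 0.94), ([0.66, -0.21, 0.019], 0.82), ([0.454, -0.253, 0.034], 0.8), ([0.666, -0.061, 0.016], 0.66)]
clamp_tip []
5.0833
```

View pics/wbox.png

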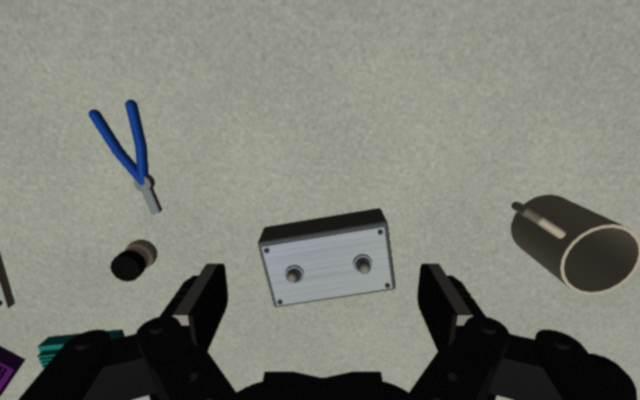

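View pics/wjig.png

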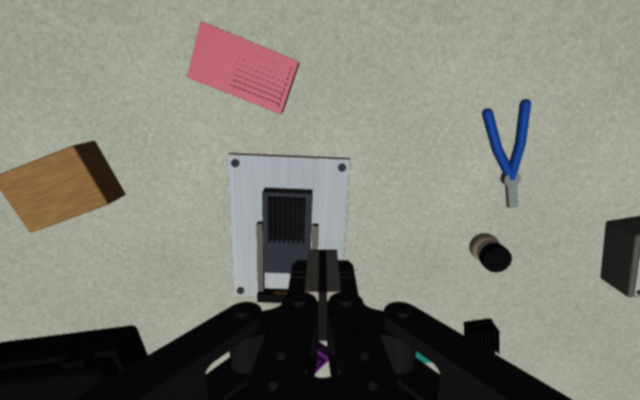

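The near end of the jig is at row 153 and the fingers hide its far part. The dark module at (287,230) lies between the rails. The pink part (245,65) is off the jig. I'll shift forward for a full view.

```bash
python3 - <<'E'
from h import *
manip.move_l([0.47,-0.21,0.29],max_speed=0.25); p,d,K=snap('wrist','wjig2')
c=p[40:300,180:500]; cv2.imwrite('pics/wjig2c.png',cv2.resize(c,None,fx=2.4,fy=2.2,interpolation=cv2.INTER_CUBIC)[:,:,::-1])
E
```

```text
(no output)
```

View pics/wjig2c.png

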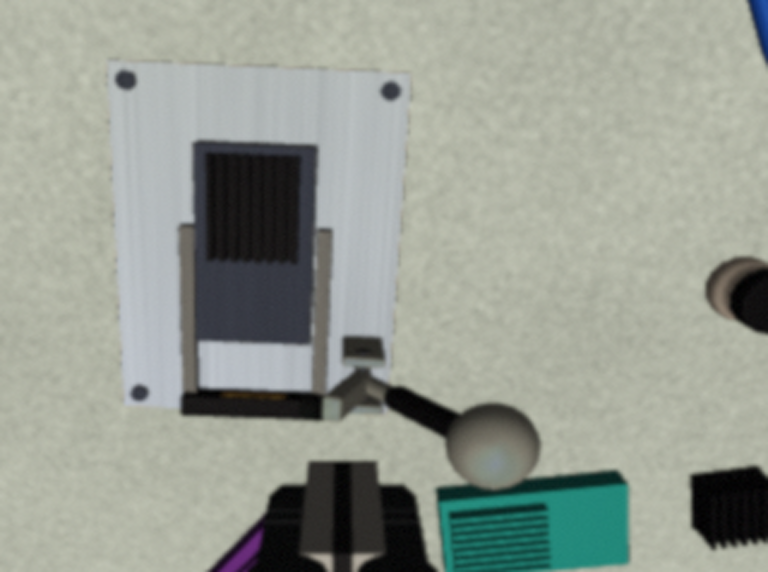

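```bash
python3 - <<'E'
from h import *
f='wjig2'
c=lambda x,y:(180+(x+.5)/2.4-.5,40+(y+.5)/2.2-.5)
A=w(f,*c(108,61),z=.012);B=w(f,*c(410,73),z=.012);C=w(f,*c(125,405),z=.012)
print('corners',A.round(4),B.round(4),C.round(4),np.linalg.norm(A-B),np.linalg.norm(A-C), np.arctan2((B-A)[1],(B-A)[0])-np.pi/2,np.arctan2(*(C-A)[1::-1]))
for n,x,y,z in [('modNL',195,141,.032),('modNR',317,147,.032),('modFL',196,341,.032),('modFR',309,344,.032),('hole1',125,79,.012),('hole2',390,91,.012),('hole3',139,393,.012),('stopL',181,395,.028),('stopR',323,399,.028)]:
    print(n,w(f,*c(x,y),z=z).round(4), w(f,*np.round(c(x,y))).round(4))
print('ball top depth',w(f,*np.round(c(493,447))).round(4), w(f,*c(493,447),z=.122).round(4))
# depth-based plate seg
a=np.load('pics/'+f+'.npz'); d=a['d']; v,u=np.mgrid[0:400,0:640]
P=np.linalg.inv(a['K'])@np.stack([u.ravel()*d.ravel(),v.ravel()*d.ravel(),d.ravel()]); X=(a['R'].T@(P-a['t'][:,None])).T.reshape(400,640,3)
lum=a['p'].mean(2); print(lum[70,300],lum[60,200])
m=(X[...,2]>.007)&(X[...,0]<.59)&(X[...,0]>.33)&(X[...,1]>-.33)&(X[...,1]<-.14)&(d>0)&(u>200)&(v<230)
m8=m.astype('uint8'); n,l,s,_=cv2.connectedComponentsWithStats(m8); i=1+np.argmax(s[1:,4]); 
pts=X[l==i][:,:2].astype('float32'); pl=X[(l==i)&(abs(X[...,2]-.012)<.004)]; print('n',len(pts),'platez',np.median(pl[:,2]))
print(cv2.minAreaRect(pl[:,:2].astype('float32')))
cv2.imwrite('pics/mask.png',(l==i)*255)
# box
f='wbox';a=np.load('pics/'+f+'.npz'); d=a['d']
P=np.linalg.inv(a['K'])@np.stack([u.ravel()*d.ravel(),v.ravel()*d.ravel(),d.ravel()]); X=(a['R'].T@(P-a['t'][:,None])).T.reshape(400,640,3)
m=(abs(X[...,2]-.051)<.004)&(u>240)&(u<410)&(v>190)&(v<320)&(d>0)
print(np.median(X[m][:,2]),cv2.minAreaRect(X[m][:,:2].astype('float32')))
p=a['p'][180:330,220:420]; cv2.imwrite('pics/wboxc.png',cv2.resize(p,None,fx=4,fy=4,interpolation=cv2.INTER_CUBIC)[:,:,::-1])
E
```

```text
corners [ 0.3664 -0.3237  0.012 ] [ 0.3721 -0.1763  0.012 ] [ 0.5642 -0.332   0.012 ] 0.14748237697740044 0.1979786282379824 -0.03874314624777586 -0.04213690173450734
modNL [ 0.4064 -0.2801  0.032 ] [ 0.3878 -0.2102  0.4321]
modNR [ 0.4093 -0.2216  0.032 ] [ 0.4105 -0.2218  0.0193]
modFL [ 0.5163 -0.2858  0.032 ] [ 0.5198 -0.2882  0.022 ]
modFR [ 0.518  -0.2267  0.032 ] [ 0.5181 -0.2273  0.0312]
hole1 [ 0.3754 -0.3162  0.012 ] [ 0.3758 -0.3158  0.0126]
hole2 [ 0.3812 -0.1859  0.012 ] [ 0.3812 -0.1864  0.0156]
hole3 [ 0.5562 -0.3235  0.012 ] [ 0.5543 -0.322   0.0156]
stopL [ 0.5511 -0.2966  0.028 ] [ 0.557  -0.3     0.0123]
stopR [ 0.5535 -0.2197  0.028 ] [ 0.5305 -0.2187  0.0839]
ball top depth [ 0.5302 -0.1491  0.1401] [ 0.539  -0.1452  0.122 ]
169.33333333333334 173.33333333333334
n 19117 platez 0.011689476996935875
((0.4676656424999237, -0.25427162647247314), (0.15031698346138, 0.1996934860944748), 87.66028594970703)
0.04962501616875502 ((0.48524904251098633, 0.2474815398454666), (0.08949833363294601, 0.14852669835090637), 10.093080520629883)[ WARN:0@0.990] global loadsave.cpp:1063 imwrite_ Unsupported depth image for selected encoder is fallbacked to CV_8U.
```

View pics/wboxc.png

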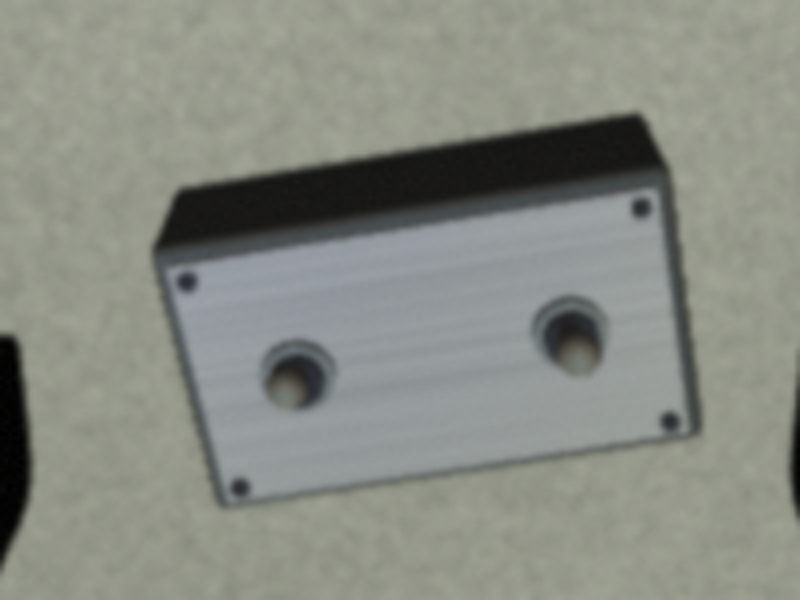

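The power box crop shows two stubs. The one at (578,355) is at the box's +y end, which is where the long lever should be. The short one is at (290,388). The jig and box rectangle fits match the given sizes, and the ball I measured is within 2 mm of the jig-model prediction. Next I check the box lever by projection and then push the module.

```bash
cat >> h.py <<'E'
def fr(x,y,yaw):
    c,s=np.cos(yaw),np.sin(yaw); return np.array([[c,-s,0],[s,c,0],[0,0,1]]),np.array([x,y,0.])
JR,Jt=fr(.4682,-.2542,-.0407); BR,Bt=fr(.4852,.2475,.176)
J=lambda x,y,z: JR@(np.array([x,y,z])/1000)+Jt
B=lambda x,y,z: BR@(np.array([x,y,z])/1000)+Bt
Rd=np.array([[0,0,1.],[0,1,0],[-1,0,0]])
E
python3 - <<'E'
from h import *
for n,q in [('long off',(-18,40,94)),('long on',(18,40,94)),('short off',(-9,-40,74)),('short on',(9,-40,74))]:
    u=proj('wbox',B(*q)); print(n,((u-[220,180])*4).round(0))
manip.move_ptp(J(-95,0,120),JR@Rd)
manip.move_l(J(-95,0,21),max_speed=.2)
f0=manip.current_force(); print('f0',f0.round(1))
manip.move_l(J(-76,0,21),max_speed=.1)
manip.move_l(J(-44,0,21),max_speed=.06)
f=JR.T@(manip.current_force()-f0); print(f.round(1))
x=-44
while x<-24:
    x+=1; manip.move_l(J(x,0,21),max_speed=.04)
    f=JR.T@(manip.current_force()-f0); print(x,f.round(1))
    if f[0]<-15: break
p,d,K=snap('wrist','wpush')
snap('side','spush')
print(manip.current_time())
E
```

```text
long off [580. 348.]
long on [598. 468.]
short off [284. 385.]
short on [297. 441.]
f0 [-0.3 -0.2 -0. ]
[ 0.5 -1.3  0.7]
-43 [ 0.7  0.7 -0.2]
-42 [-0.   0.8  0.1]
-41 [-0.8  0.7  0.8]
-40 [-0.4  0.6 -0.3]
-39 [0.1 0.6 0.1]
-38 [-0.1  0.2 -0.1]
-37 [-0.5  0.4  1. ]
-36 [ 0.9 -0.  -0.3]
-35 [-3.5  0.9  2.6]
-34 [-10.5  -2.    6.5]
-33 [-16.1  -2.7  10.8]
11.025
```

View pics/wpush.png

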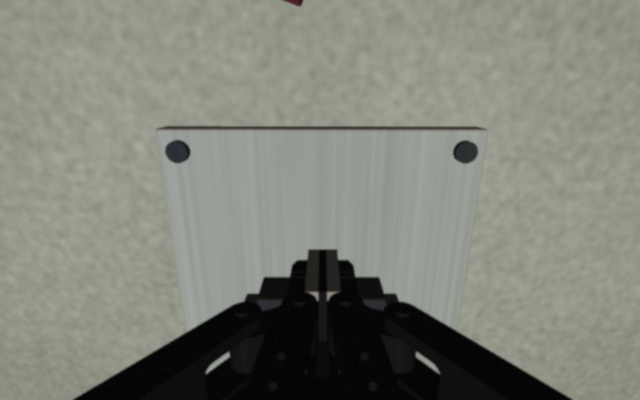

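The contact force rises at TCP x = -35, so the finger face is at about -24. That matches home, where the near end is at -25. I'll back off and check.

```bash
python3 - <<'E'
from h import *
manip.move_l(J(-60,0,23),max_speed=.1)
manip.move_l(J(-60,0,200),max_speed=.3)
manip.move_ptp(J(10,110,280),JR@Rd)
p,d,K=snap('wrist','whome')
for n,q in [('near L',(-25,-30,32)),('near R',(-25,30,32)),('far L',(85,-30,32)),('ball',(65,112,122)),('plate',(-100,-75,12)),('plate2',(-100,75,12))]: print(n,(proj('whome',J(*q))).round(1))
c=p[60:310,80:400]; cv2.imwrite('pics/whomec.png',cv2.resize(c,None,fx=2.4,fy=2.4,interpolation=cv2.INTER_CUBIC)[:,:,::-1])
print(manip.current_time())
E
```

```text
near L [200.2 131. ]
near R [252.6 131.1]
far L [210.2 220.1]
ball [324.3 235.8]
plate [159.   61.7]
plate2 [291.5  61.9]
12.8917
```

View pics/whomec.png

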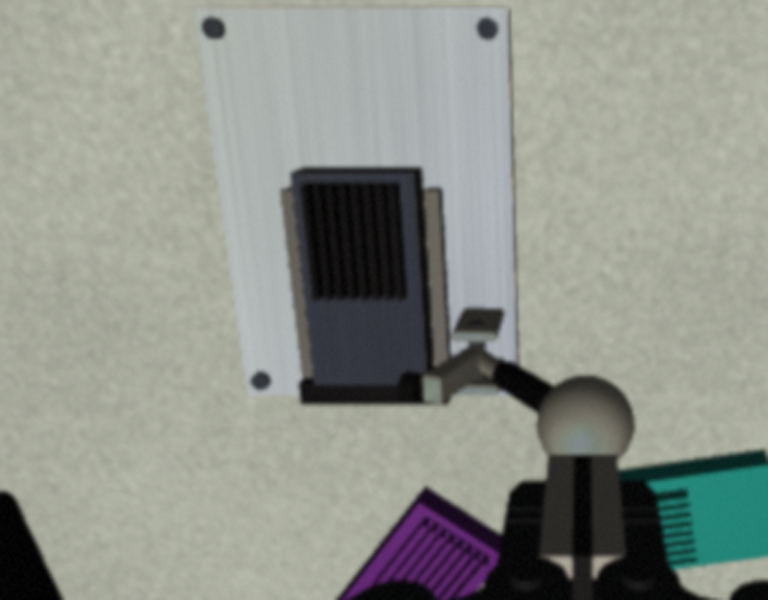

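The module's near edge is at crop (293–421, 169), against a prediction of (288–414, 170) for home. There is no gap at the end stop, so it is home. Next is the clamp.

```bash
python3 - <<'E'
from h import *
manip.move_ptp(J(65,170,220),JR@Rd)
manip.move_l(J(65,170,122),max_speed=.2)
f0=manip.current_force()
y=150; manip.move_l(J(65,y,122),max_speed=.1)
log=[]
while y>70:
    y-=5; manip.move_l(J(65,y,122+max(0,min(8,(130-y)*.15))),max_speed=.05)
    f=JR.T@(manip.current_force()-f0); log.append((y,f.round(1).tolist()))
    if abs(f).max()>20: break
for l in log: print(l)
manip.dwell(.3)
snap('side','sclamp'); p,d,K=snap('wrist','wclamp')
print(manip.current_time())
E
```

```text
(145, [-0.4, -0.1, -1.4])
(140, [-3.0, 6.8, 6.0])
(135, [-10.4, 22.4, 27.2])
15.5167
```

View pics/wclamp.png

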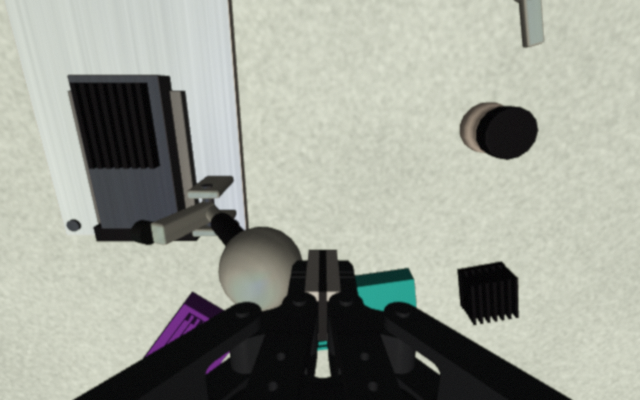

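The force was up and sideways (+27, +22 N), so the wider finger shoulder was riding on top of the ball. I'll back off and push with only the narrow fingertip, following the ball's arc.

```bash
python3 - <<'E'
from h import *
manip.move_l(J(65,155,122),max_speed=.1)
manip.move_l(J(65,150,128),max_speed=.1)
f0=manip.current_force()
log=[]
off=34
def tgt(ph,off): return J(65,58+95*np.sin(ph)+off,44+95*np.cos(ph)+6)
for off in (32,29,27,26):
    manip.move_l(tgt(.605,off),max_speed=.08); f=JR.T@(manip.current_force()-f0); log.append(('off',off,f.round(1).tolist()))
    if np.abs(f).max()>4: break
for ph in np.arange(.55,-.16,-.06):
    manip.move_l(tgt(ph,off),max_speed=.06)
    f=JR.T@(manip.current_force()-f0); log.append((round(ph,2),f.round(1).tolist()))
    if np.abs(f).max()>15: break
for l in log: print(l)
manip.dwell(.3)
p,d,K=snap('wrist','wclamp2')
print(manip.current_time())
E
```

```text
('off', 32, [0.2, -1.6, 0.4])
('off', 29, [0.2, -0.8, 0.2])
('off', 27, [0.8, -1.4, 0.7])
('off', 26, [0.7, 1.5, 1.2])
(np.float64(0.55), [-0.4, 2.8, 2.7])
(np.float64(0.49), [-1.0, 2.9, 5.0])
(np.float64(0.43), [-2.2, 4.8, 7.1])
(np.float64(0.37), [-2.8, 6.9, 12.5])
(np.float64(0.31), [-3.6, 8.1, 17.3])
18.7167
```

View pics/wclamp2.png

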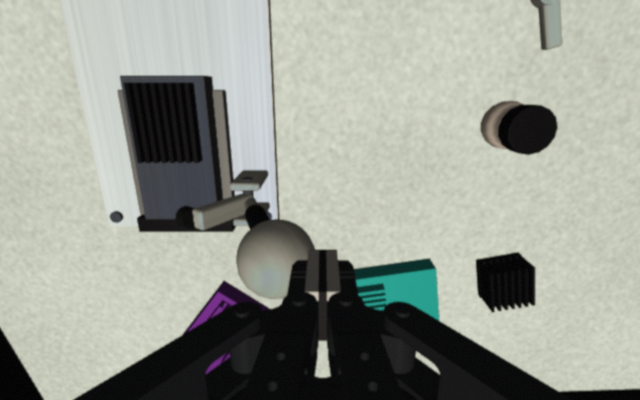

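```bash
python3 - <<'E'
from h import *
print(manip.current_ee_pos(), (JR.T@(manip.current_ee_pos()-Jt)).round(4), manip.current_tcp_rot().round(3))
for f,(u,v) in [('wclamp',(258,265)),('wclamp2',(275,255))]:
    o=-np.load('pics/'+f+'.npz')['R'].T@np.load('pics/'+f+'.npz')['t']
    P=w(f,u,v); r=(P-o)/np.linalg.norm(P-o); c=P+r*.02; print(f,(JR.T@(P-Jt)).round(4),(JR.T@(c-Jt)).round(4))
a=cv2.imread('pics/wclamp2.png')[190:330,200:400]; cv2.imwrite('pics/wc2c.png',cv2.resize(a,None,fx=4,fy=4,interpolation=cv2.INTER_CUBIC))
E
```

```text
[ 0.53801061 -0.14327545  0.14168503] [0.0652 0.1137 0.1417] [[ 0.001  0.041  0.999]
 [ 0.001  0.999 -0.041]
 [-1.     0.001  0.001]]
wclamp [0.0546 0.1099 0.1409] [0.0644 0.1063 0.1238]
wclamp2 [0.0548 0.0921 0.1496] [0.0641 0.0894 0.1321]
```

View pics/wc2c.png

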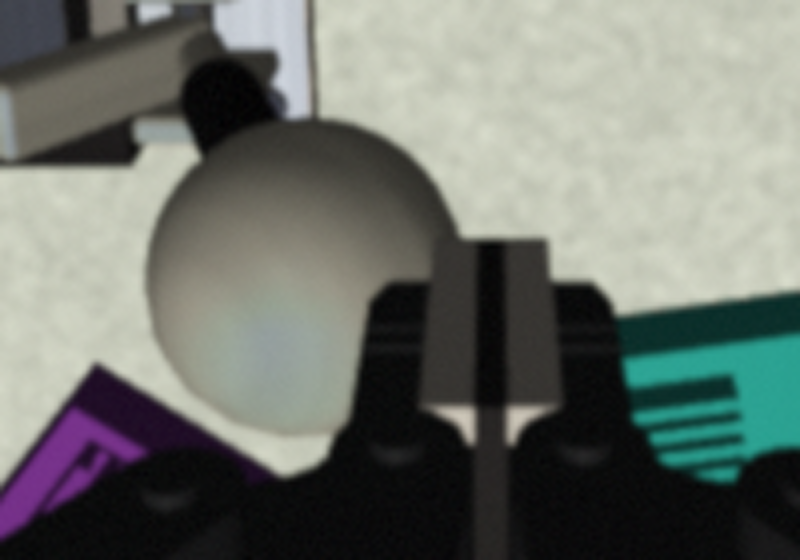

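The ball did move, to about 0.27 rad along. But the fingertip corner is riding high on it and friction nearly balances the push. I'll re-approach with the flat 22 mm pad face, yawing the tool 90° so there is no shoulder on that side, at ball-equator height. I'll also follow the surface's rise.

```bash
python3 - <<'E'
from h import *
Rz=np.array([[0,1,0],[0,0,-1],[-1,0,0.]])
manip.move_l(J(65,150,140),max_speed=.1)
manip.move_l(J(65,165,180),max_speed=.2)
manip.move_ptp(J(65,175,180),JR@Rz)
manip.move_l(J(65,165,105),max_speed=.2)
f0=manip.current_force(); log=[]
def tgt(ph,off=31):
    return J(65,58+95*np.sin(ph)+off,104+95*(np.cos(ph)-np.cos(.605))+20*(.605-ph))
manip.move_l(tgt(.605,35),max_speed=.1)
manip.move_l(tgt(.605,31),max_speed=.05)
for ph in np.r_[np.arange(.54,-.16,-.06),-.18]:
    manip.move_l(tgt(ph),max_speed=.07)
    f=JR.T@(manip.current_force()-f0); log.append((round(float(ph),2),f.round(1).tolist()))
    if np.abs(f).max()>15: break
for l in log: print(l)
manip.dwell(.3)
snap('wrist','wclamp3'); snap('side','sclamp3')
print(manip.current_time())
E
```

```text
(0.54, [1.1, 3.0, 1.7])
(0.48, [0.8, 3.0, 1.7])
(0.42, [-0.0, 2.2, 0.7])
(0.36, [-0.0, 2.7, 0.8])
(0.3, [1.1, 2.0, 0.9])
(0.24, [0.4, 1.1, 0.5])
(0.18, [0.2, 1.0, -0.3])
(0.12, [-0.3, 0.5, 0.9])
(0.06, [-0.5, 0.0, 0.1])
(0.0, [-1.7, 0.6, -0.5])
(-0.06, [-0.8, -0.5, -0.4])
(-0.12, [-0.6, 1.6, 0.1])
(-0.18, [-0.2, 0.7, 0.3])
25.775
```

View pics/wclamp3.png

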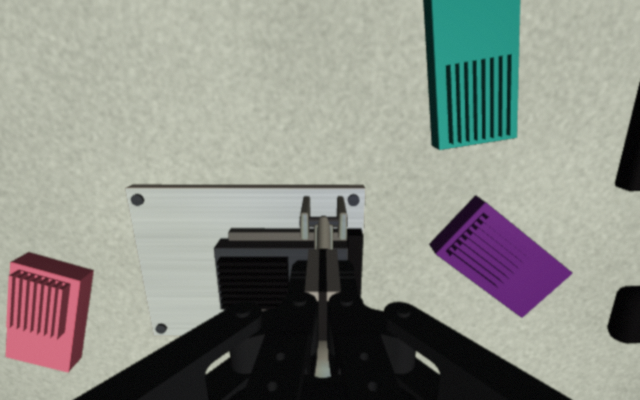

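```bash
python3 - <<'E'
from h import *
p0=JR.T@(manip.current_ee_pos()-Jt)*1000
manip.move_l(J(65,p0[1]+40,p0[2]+50),max_speed=.25)
manip.move_ptp(J(0,60,290),JR@Rd)
p,d,K=snap('wrist','wshut'); snap('side','sshut')
for n,q in [('ball',(65,4,122)),('near L',(-25,-30,32)),('near R',(-25,30,32))]: print(n,proj('wshut',J(*q)).round(1))
c=p[60:310,140:460]; cv2.imwrite('pics/wshutc.png',cv2.resize(c,None,fx=2.4,fy=2.4,interpolation=cv2.INTER_CUBIC)[:,:,::-1])
print(manip.current_time())
E
```

```text
ball [267.4 239.4]
near L [246.4 137.8]
near R [297.  137.7]
27.7917
```

View pics/wshutc.png

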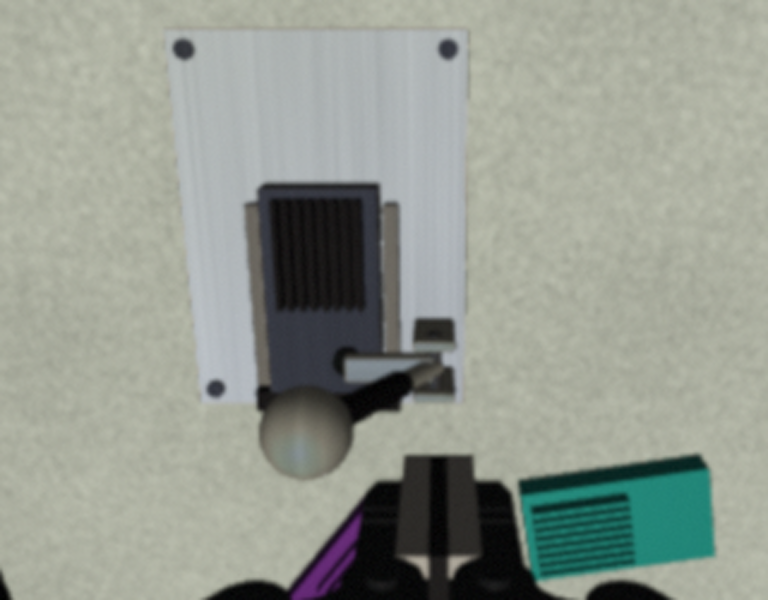

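The clamp is shut. The ball is at crop (306,432) against a predicted (306,430), the pad is on the module, and the module is still home. Next is the long toggle.

```bash
python3 - <<'E'
from h import *
manip.move_ptp(B(-70,40,200),BR@Rd)
manip.move_l(B(-70,40,79),max_speed=.2)
f0=manip.current_force(); log=[]
manip.move_l(B(-42,40,79),max_speed=.1)
x=-42
while x<-4:
    x+=4; manip.move_l(B(x,40,79),max_speed=.06)
    f=BR.T@(manip.current_force()-f0); log.append((x,f.round(1).tolist()))
    if np.abs(f).max()>12: break
for l in log: print(l)
snap('wrist','wtog')
p0=BR.T@(manip.current_ee_pos()-Bt)*1000
manip.move_l(B(-45,40,79),max_speed=.15)
manip.move_l(B(-80,0,230),max_speed=.3)
p,d,K=snap('wrist','wtog2'); snap('side','stog2')
for n,q in [('long off',(-18,40,94)),('long on',(18,40,94)),('short off',(-9,-40,74)),('short on',(9,-40,74))]: print(n,((proj('wtog2',B(*q))-[180,150])*2.8).round(0))
c=p[150:360,180:460]; cv2.imwrite('pics/wtog2c.png',cv2.resize(c,None,fx=2.8,fy=2.8,interpolation=cv2.INTER_CUBIC)[:,:,::-1])
print(manip.current_time())
E
```

```text
(-38, [-0.3, 0.3, 0.3])
(-34, [0.4, -0.3, 0.0])
(-30, [-2.6, 0.7, -0.7])
(-26, [-3.0, -0.6, 0.0])
(-22, [-1.2, -0.2, -0.5])
(-18, [0.3, -0.5, -1.2])
(-14, [-0.5, 0.0, -0.3])
(-10, [0.4, 0.6, -1.0])
(-6, [-1.2, -0.9, -0.5])
(-2, [1.0, 0.0, -1.3])
long off [520. 281.]
long on [515. 376.]
short off [285. 278.]
short on [287. 323.]
34.5083
```

View pics/wtog2c.png

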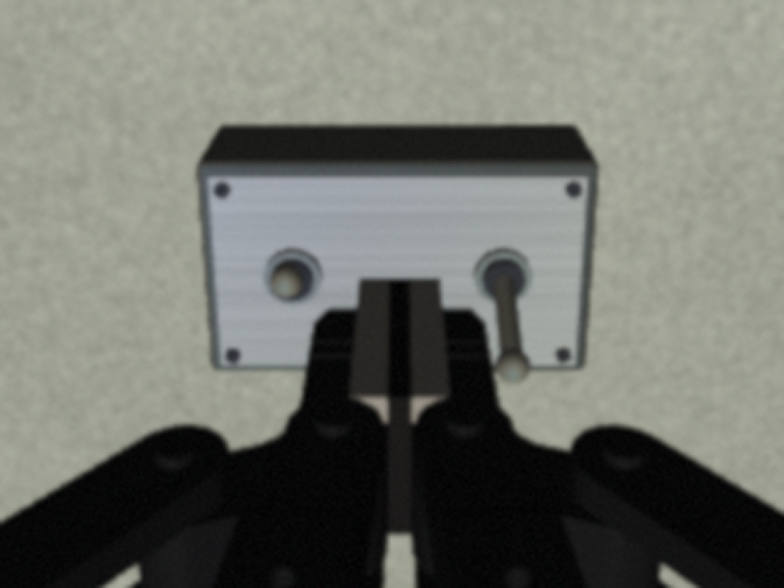

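View pics/stog2.png

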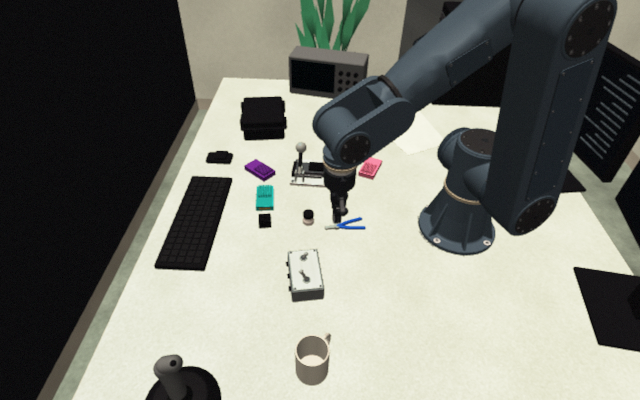

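The long lever tip is at crop (512,367), where "on" predicts (515,376). The short lever is at (285,282), where "off" predicts (285,278). In the side view the clamp is shut and the bystanders are where they were at the start. The robot is clear, so I'm handing in.

```bash
python3 - <<'E'
from h import *
print(manip.current_force().round(1),manip.current_time()); manip.sign_off()
E
```

```text
[ 0.4  0.5 -0.8] 34.5083
the job is handed in; nothing more can be done
```

The job is done in the order asked and was handed in at 34.5 s, with the gripper clear of everything.

- **Module:** I pushed it along the rails with closed fingertips until it met the end stop; contact force reached about 16 N along the rails. Seen again after clamping, its near edge is within about 2 mm of the home position and there is no gap at the stop.
- **Clamp:** it is shut. The ball is within about 1 mm of its predicted shut position and the pad is on the module. It took three tries:
    - On the first two, the wide part of the fingers rode up on the ball. The highest force component I read was 27 N, on the first try. I backed off each time, and after the second the lever could swing back towards open.
    - The third try used the flat face of the pads, needed about 3 N, and the lever snapped over.
- **Long toggle:** it is on. Its tip shows about 3 mm from where "on" predicts and far from the "off" position. The short toggle is still off.
- **Bystanders and look-alikes:** comparing the first and last side views by eye, none appear to have moved. I did not measure this more precisely.

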